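Level the weighing stand and put the coffee grinder on it

ROBOT

A 7-joint arm with a two-finger parallel gripper is mounted at the origin on the work surface. World frame = base frame: x ahead of the robot, y to its left, z up, the work surface at z = 0. Lengths are in m, angles in rad, forces in N, time in s.
With the tool pointing down it reaches from about 0.425 to 0.925 m from the base axis. Payload 6.8 kg.
Tool frame: the origin (TCP) lies at the very end of the fingers, on their centre line; the grasp point (between the pads) lies 19 mm behind it; z points along the fingers, y is the line along which they close (so a half turn about z gives the same grasp; the last joint's range is limited). The gripper opens to 85 mm and grips with 20 to 120 N. Pads are 22 mm wide; open, the fingers measure 114 mm over their backs; the gripper's body (76 mm by 85 mm) begins 54 mm behind the grasp point. The pads swing forward as they close: fully open they stand 13 mm farther back than shut.
Start: joints at [1.022, 0.477, 0.022, 1.555, -0.011, 1.109, -0.083], TCP at [0.288, -0.61, 0.231] pointing down, gripper open.
Joint ranges: [-2.96, 2.96], [-0.34, 2.1], [-1.41, 1.46], [0.24, 2.44], [-1.37, 4.51], [0.17, 1.92], [-2.96, 2.96]. Speed limits (rad/s): [2.39, 2.39, 3.14, 3.14, 3.14, 3.14, 3.14].

INTERFACE

Orientations are given as a rotation vector (axis times angle).
In Python, from bench import monitor, optics, r gives the robot as it stands.
- The arm moves only by the shell command python3 -m crank 'ROWS' [OPENING] [FORCE]. ROWS is JSON, a list of rows, each a list of 2 entries, a list of its own where there are three numbers: the shift along the tool's x, y, z in cm, then the turn, a rotation vector about the tool's x, y, z in rad. A call has 1 to 5 rows; each row shifts and turns the commanded pose from where the row before left it, along the tool's axes as they then stand; what a row does not reach is not made up. A row lasts 1/10 s, in which the tool goes at most 50 mm and 8.59 degrees, less where a joint would pass 70% of its speed; a pose out of reach is approached as far as the arm can. A call is refused whole if a number of a shift passes 5 or a number of a turn 0.15, either way. A call with a gripper value outside its range is refused whole. OPENING is the finger opening in cm, from 0 to 8.54, set as the call begins (- or left out, the last holds). The fingers move at their own pace and stop on an object; FORCE is the grip in N (left out, the last holds). Time passes only in rows, so rows that do not move let the fingers close. It gives the time, the measured TCP pose, the force, the opening and the grip force at its end, in the units of the state.
- monitor.get_obs(): the state, without advancing time (a new reading comes with each control period).
- optics.grab_frame(name): name is "scene" or "top"; returns (picture, depth): 480x640x3 uint8, red, green, blue; 480x640 float32, m along the optical axis (not along the pixel's ray), 0 where there is no reading.
- optics.camera_model(name): a dict with "vertical_fov" (degrees; the focal length in pixels is half the picture's height over the tangent of half this angle, whatever the lens; pixels are square), "cx", "cy" (the principal point, pixels), "R" (3x3) and "t" (3): a world point X has camera coordinates R X + t. Camera axes: x right, y down, z forward; pixel columns grow to the right and rows downward; lengths in m; the calibration is good to about 2 mm. A picture is of the moment at which its call begins. camera_model takes no time and is no camera call.
- r.hand_in(): hands the job in; it is judged then, once.
The state is a dict: "clock": time; "joints": joint angles; "qvel": joint speeds; "tau": joint torques, N m; "tcp_pos": TCP position; "orientation": TCP orientation; "contact_force": force on the tool from outside, world axes, zero at the start; "moment": the same for the moment, N m; "grip_width": finger opening in m; "gripper_force": force on a finger pad.
Only numpy, scipy, OpenCV 4.12 (cv2) and the standard library are available. Lean on these libraries where they do the work, as an engineer would, in place of code of your own. Each camera call takes 0.05 s, during which the arm holds its last target. There are 200 camera calls.

TASK

Bring the weighing stand's empty steel pan dead level by turning its two foot knobs as far as each needs. Then stand the coffee grinder upright on the ring in the middle of the pan and let go, leaving the pan level and the other kitchenware where it is.

Things in the scene. Friction and masses are not known exactly. Their poses are not given: they have to be found in the camera images.
- stand: Fixed grey base of the weighing stand: a plate 205 mm square, 20 mm thick, set cornerwise (corners along the body's x and y). Origin: underside centre, on the table; x points to the far corner with the pivot, y to the left knob. With the pan level, pivot, left knob and right knob stand at (120, 0), (0, 120) and (0, -120) mm
- pan_mid (a point): Middle of the top of the steel pan (8 mm thick, 165 mm square set cornerwise, discs of 28 mm radius at its three supports), inside a 92 mm ring mark; 64 mm above the table when level. z is the pan's normal, x points to the pivot, y to the left knob. Each rad of knob turn tilts it 0.025 rad about the line from the pivot to the other knob; the screws hold by themselves
- pan_pivot (a point): Pan's far corner, at top-face height, over the ball pivot: it stays 64 mm above the table. At the start the left knob's corner is 3.4 to 6.4 mm too high, the right one's up to 6.4 mm too high or too low. Axes as for pan_mid
- knob_left_grip (a point): Left foot knob (at +y of the stand), black: hub 40 mm across and 12 mm high on the pan's corner, under an upright bar grip 64 mm long, 14 mm thick, reaching 10 to 56 mm above the pan's top. Point on the knob's axis, 40 mm above the pan; x lies along the bar, y across it. Friction 0.12 N m. Clockwise from above raises its corner 4.25 mm per rad of turn; needs at most 1.5 rad
- knob_right_grip (a point): Right foot knob (at -y of the stand), black: hub 40 mm across and 12 mm high on the pan's corner, under an upright bar grip 64 mm long, 14 mm thick, reaching 10 to 56 mm above the pan's top. Point on the knob's axis, 40 mm above the pan; x lies along the bar, y across it. Friction 0.12 N m. Clockwise from above raises its corner 4.25 mm per rad of turn; needs at most 1.5 rad
- gauge_left (a point): Top of the fixed aluminium gauge post (24 by 12 mm) beside the left knob, 64 mm above the table, 164 mm from the stand's middle: the pan's top at that corner is flush with it when the pan is level
- gauge_right (a point): Top of the same gauge post beside the right knob
- grinder_mid (a point): Coffee grinder, loose: an upright aluminium cylinder 64 mm across with a black cap (61 mm across from 108 mm up), 140 mm tall in all, 0.45 to 0.7 kg. Point on its axis half-way up, 70 mm above its foot; z along its axis, up
- mug_mid (a point): White mug, 76 mm across, 85 mm high, loose; centre, half-way up. To be left alone
- jar_mid (a point): Glass jar with a metal lid, 72 mm across, 85 mm high, loose; centre, half-way up. To be left alone
- bowl_mid (a point): Glass bowl, 150 mm across, 70 mm high, loose; centre, half-way up. To be left alone
There are look-alikes about, which are no part of the job. What is meant by the part that bears grinder_mid is not yellow, and is the smaller of those in its own colour.

How it is judged:
By the outcome, as a careful person would: the job done as asked, in the order asked, and still so for the second after the job is handed in, with the robot touching nothing.
It also fails if it takes over 72 s, if anything falls off the work surface, if the arm or the gripper's body presses on something with over 40 N, if the wrist force passes 120 N, or if a joint passes its speed limit or range.

## Working session

There is one attempt and no reset: what is moved stays moved. The work goes in short steps, Python scripts to look and compute and a shell command to move; the robot and the scene stay as the last step left them, time stands still between calls to the robot, and variables do not carry over. Pictures are saved under pics/ and viewed, at most 10 in all, crops included, and the job is handed in when it is done.

```bash
ls; mkdir -p pics
python3 - <<'E'
from bench import monitor, optics, r
import cv2,numpy as np
o=monitor.get_obs();print(o)
ims=[]
for n in("scene","top"):
    p,d=optics.grab_frame(n);cv2.imwrite(f"pics/{n}0.png",p[:,:,::-1]);np.save(f"{n}0.npy",d);m=optics.camera_model(n);print(n,m)
E
```

```text
pics
{'clock': 0.0, 'joints': array([ 1.02193659,  0.47778849,  0.02232653,  1.55646951, -0.01150216,
        1.10927739, -0.08313011]), 'qvel': array([-0.00019826, -0.00217622,  0.00075743, -0.00113388, -0.00059275,
        0.00021777,  0.00127839]), 'tau': array([ 3.84153727e-04, -5.96448326e+01,  1.60788137e+00, -2.81192493e+01,
        1.22599269e-02,  9.47239052e-03,  1.15794819e-05]), 'tcp_pos': array([ 0.28771336, -0.60995333,  0.23032561]), 'orientation': array([-3.06391397e+00, -6.86376191e-01,  8.15527244e-04]), 'contact_force': array([ 0.11564641,  1.36834683, -0.86182818]), 'moment': array([ 0.02848359, -0.0041929 , -0.03032974]), 'gripper_force': 0.0, 'grip_width': 0.08545990398026257}
scene {'vertical_fov': 54.46236100769208, 'cx': 324.18635771878337, 'cy': 247.12456265314438, 'R': array([[ 0.55880392,  0.82924917,  0.0091647 ],
       [ 0.70975112, -0.47250365, -0.52248795],
       [-0.42894234,  0.29847297, -0.85259742]]), 't': array([-0.27533853, -0.33786488,  1.42756682])}
top {'vertical_fov': 54.34231594999821, 'cx': 321.36798694249944, 'cy': 234.5150153605706, 'R': array([[ 0.01944322, -0.99970647,  0.0144546 ],
       [-0.99677552, -0.02050788, -0.07757569],
       [ 0.07784935, -0.01289967, -0.99688168]]), 't': array([-0.0631408 ,  0.53721812,  1.27029205])}
```

View pics/scene0.png

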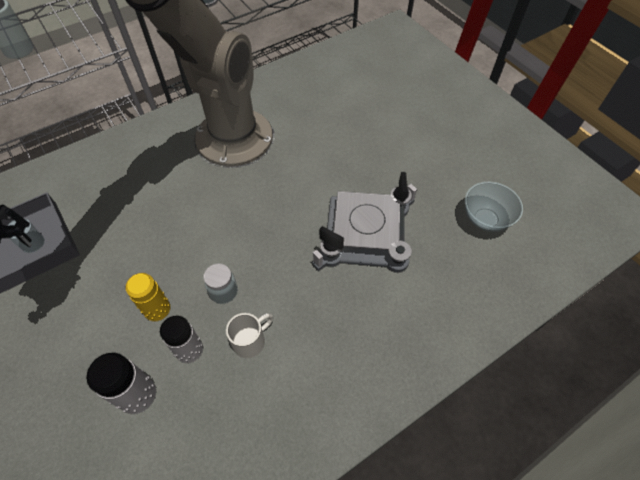

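View pics/top0.png

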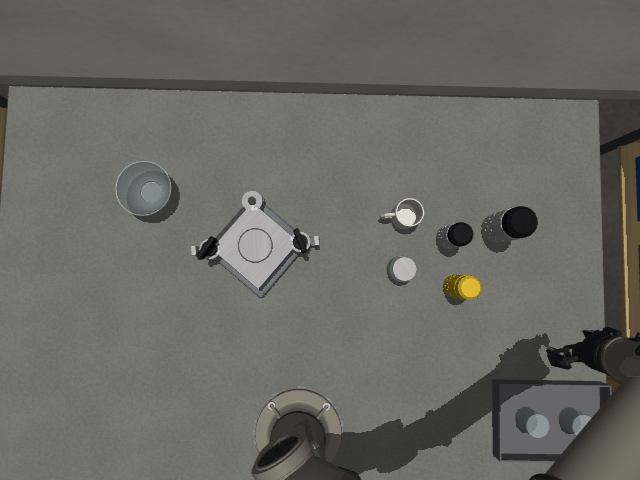

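Top view: the stand is centred near (255,245), with its pivot at (252,200), left knob at (207,248), right knob at (302,241), and gauges at (195,250) and (316,242).

Grinder candidates:
- small black-capped: top (457,234), scene (182,338)
- big black-capped: top (518,222), scene (120,380)
- yellow: top (463,287), scene (148,295)

I choose the small black-capped one and will check it in a crop.

```bash
cat > h.py <<'E'
import numpy as np,cv2
from bench import monitor,optics
def pts(name,d):
    m=optics.camera_model(name);f=240/np.tan(np.radians(m["vertical_fov"])/2)
    v,u=np.mgrid[:480,:640];c=np.stack([(u-m["cx"])/f*d,(v-m["cy"])/f*d,d],-1)
    return (c-m["t"])@m["R"]
def grab(name,n=1):
    ds=[];
    for _ in range(n):
        p,d=optics.grab_frame(name);ds.append(d)
    return p,np.median(ds,0) if n<3 else np.mean(ds,0)
def fit(P,it=6,th=.004):
    k=np.ones(len(P),bool)
    for _ in range(it):
        A=np.c_[P[k][:,:2],np.ones(k.sum())];s=np.linalg.lstsq(A,P[k][:,2],rcond=None)[0]
        e=P[:,2]-np.c_[P[:,:2],np.ones(len(P))]@s;k=abs(e)<th
    return s,k.sum(),e[k].std()
E
python3 - <<'E'
from h import *
for n in("top","scene"):
    d=np.load(n+"0.npy");P=pts(n,d);p=cv2.imread(f"pics/{n}0.png")
    ok=d>0;X=P.reshape(-1,3)[ok.ravel()]
    c=P[245,255] if n=="top" else P[219,367]
    print(n,"ring px",c)
    near=np.linalg.norm(X[:,:2]-c[:2],axis=1)
    T=X[(near>.2)&(near<.35)&(abs(X[:,2])<.015)];s,k,e=fit(T);print("table",s,k,e)
    def hgt(X):return X[:,2]-np.c_[X[:,:2],np.ones(len(X))]@s
    h=hgt(X)
    q=X[(near<.075)&(h>.05)&(h<.08)];sp,k,e=fit(q);print("pan",sp-s,k,e,"h mid",(sp-s)@[c[0],c[1],1])
    K=X[(near<.2)&(h>.092)&(h<.15)]
    for sg in(1,-1):
        Q=K[sg*(K[:,1]-c[1])>0];
        if len(Q)<5:continue
        r=cv2.minAreaRect((Q[:,:2]*1000).astype(np.float32));w,v=np.linalg.eigh(np.cov(Q[:,:2].T));print("knob",sg,len(Q),Q.mean(0),np.percentile(hgt(Q),95),r,np.degrees(np.arctan2(v[1,1],v[0,1])))
    for nm,(u,v) in {"small":(459,233),"big":(519,221),"yel":(466,287),"mug":(408,214),"jar":(402,268),"bowl":(145,188),"piv":(252,200)}.items():
        if n=="top":print(nm,P[v,u])
P=cv2.imread("pics/top0.png");S=cv2.imread("pics/scene0.png")
a=cv2.resize(P[180:310,180:340],None,fx=2.5,fy=2.5,interpolation=2);b=cv2.resize(S[165:280,300:430],(400,325));c=cv2.resize(P[185:315,380:540],(400,270));e=cv2.resize(S[250:420,70:280],(400,270))
cv2.imwrite("pics/c1.png",np.vstack([np.hstack([a,b]),np.hstack([c,e])]))
E
```

```text
top ring px [0.50330138 0.12388004 0.06647188]
table [ 3.27126529e-05  3.39182560e-04 -1.00695599e-03] 27885 0.0019758053852215345
pan [-0.01319825  0.03178254  0.06825837] 2240 0.0019214942826488615 h mid 0.06555289385320226
knob 1 200 [0.49178936 0.24095601 0.11791946] 0.12765946059393643 ((493.0256042480469, 242.15557861328125), (14.714881896972656, 63.25131607055664), 54.5965576171875) 144.9261372879283
knob -1 142 [0.51543974 0.0035124  0.11530673] 0.12085938014259448 ((516.350830078125, 4.040531158447266), (64.46372985839844, 14.458429336547852), 23.033004760742188) -156.7498989129851
small [ 0.54012829 -0.39767456  0.13929436]
big [ 0.5690295  -0.5323902   0.17988695]
yel [ 0.40503567 -0.41527564  0.13772337]
mug [ 0.60306513 -0.29605442  0.00108622]
jar [ 0.4498215  -0.26398072  0.08681396]
bowl [0.66045978 0.44482346 0.00385884]
piv [0.62348742 0.13542883 0.06739966]
scene ring px [0.50369636 0.12417186 0.0631791 ]
table [ 5.33733022e-04  7.77762282e-07 -1.10947714e-03] 28995 0.0017830635232953642
pan [-0.01366222  0.03273711  0.06832567] 2156 0.001747073646604031 h mid 0.06550909160049795
knob 1 191 [0.49834568 0.23686237 0.11619228] 0.1271219025395517 ((493.5748291015625, 242.26219177246094), (14.856671333312988, 67.21062469482422), 55.06123352050781) 145.98315476054563
knob -1 251 [0.52059414 0.00085461 0.10962737] 0.11910865125149184 ((517.8275756835938, 2.2076683044433594), (63.89533233642578, 15.70132064819336), 23.2773380279541) -155.9318083425038
```

View pics/c1.png

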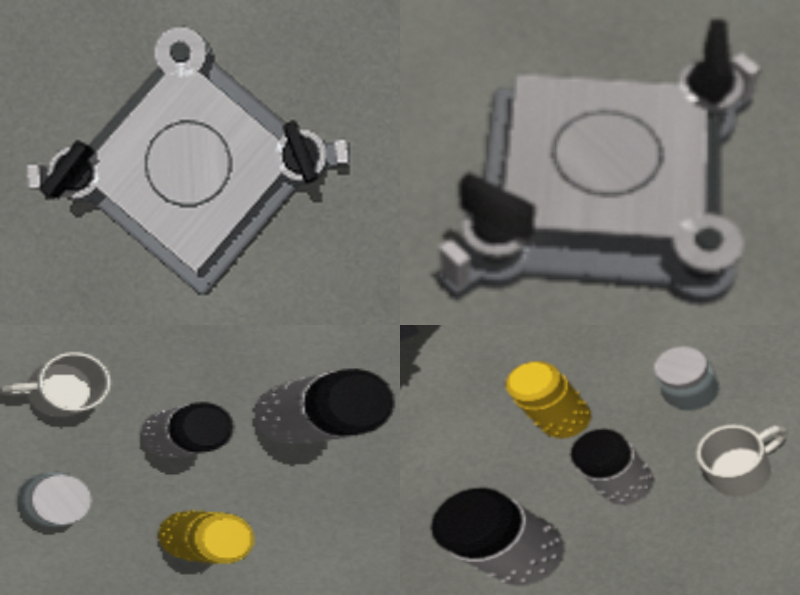

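The crop confirms the small perforated, black-capped grinder at top (457,234), and shows both bars and the gauges. Plane fits against the table from both cameras give the left corner +5.2 mm, so 1.23 rad counter-clockwise, and the right corner −2.8 mm, so 0.66 rad clockwise. I'm moving to the right knob first.

```bash
cat > d.py <<'E'
# usage: d.py x y z yawdeg(tool x, mod 180) : delta in tool axes
import sys,numpy as np
from h import *
from scipy.spatial.transform import Rotation as Ro
def show(x,y,z,yaw):
    o=monitor.get_obs();R=Ro.from_rotvec(o["orientation"])
    M=R.as_matrix();cur=np.degrees(np.arctan2(M[1,0],M[0,0]))
    yaw=cur+(yaw-cur+90)%180-90
    c,s=np.cos(np.radians(yaw)),np.sin(np.radians(yaw))
    T=Ro.from_matrix(np.array([[c,s,0],[s,-c,0],[0,0,-1.]]))
    print("clk",round(o["clock"],2),"pos",o["tcp_pos"].round(4),"yaw",cur.round(1),"j7",o["joints"][6].round(2),"F",o["contact_force"].round(1),"grip",o["grip_width"].round(4),o["gripper_force"].round(1))
    print(" shift cm",(M.T@(np.array([x,y,z])-o["tcp_pos"])*100).round(2),"turn",(R.inv()*T).as_rotvec().round(3))
show(*map(float,sys.argv[1:5]))
E
python3 d.py .517 .003 .15 23.3; python3 d.py .517 .003 .086 23.3
```

```text
Traceback (most recent call last):
  File "d.py", line 13, in <module>
    show(*map(float,sys.argv[1:5]))
    ~~~~^^^^^^^^^^^^^^^^^^^^^^^^^^^
  File "d.py", line 11, in show
    print("clk",round(o["clock"],2),"pos",o["tcp_pos"].round(4),"yaw",cur.round(1),"j7",o["joints"][6].round(2),"F",o["contact_force"].round(1),"grip",o["grip_width"].round(4),o["gripper_force"].round(1))
                                                                                                                                                       ^^^^^^^^^^^^^^^^^^^^^
AttributeError: 'float' object has no attribute 'round'
Traceback (most recent call last):
  File "d.py", line 13, in <module>
    show(*map(float,sys.argv[1:5]))
    ~~~~^^^^^^^^^^^^^^^^^^^^^^^^^^^
  File "d.py", line 11, in show
    print("clk",round(o["clock"],2),"pos",o["tcp_pos"].round(4),"yaw",cur.round(1),"j7",o["joints"][6].round(2),"F",o["contact_force"].round(1),"grip",o["grip_width"].round(4),o["gripper_force"].round(1))
                                                                                                                                                       ^^^^^^^^^^^^^^^^^^^^^
AttributeError: 'float' object has no attribute 'round'
```

```bash
sed -i 's/o\["grip_width"\].round(4),o\["gripper_force"\].round(1)/round(float(o["grip_width"]),4),round(float(o["gripper_force"]),1)/' d.py
python3 d.py .517 .003 .17 23.3
```

```text
clk 0.1 pos [ 0.2878 -0.61    0.2304] yaw 25.3 j7 -0.08 F [ 0.2 -0.8  0.9] grip 0.0853 0.0
 shift cm [ 46.89 -45.65   6.11] turn [-0.002  0.     0.034]
```

```bash
python3 -m crank '[[[3.2,-3.1,0],[0,0,0.034]],[[3.2,-3.1,0],[0,0,0]],[[3.2,-3.1,0],[0,0,0]],[[3.2,-3.1,0],[0,0,0]],[[3.2,-3.1,0],[0,0,0]]]' 5 40
python3 -m crank '[[[3.2,-3.1,0],[0,0,0]],[[3.2,-3.1,0],[0,0,0]],[[3.2,-3.1,0],[0,0,0]],[[3.2,-3.1,0],[0,0,0]],[[3.2,-3.1,0],[0,0,0]]]'
python3 -m crank '[[[3.2,-3.1,0],[0,0,0]],[[3.2,-3.1,0],[0,0,0]],[[3.2,-3.1,0],[0,0,0]],[[2.0,-2,0],[0,0,0]],[[0,0,0],[0,0,0]]]'
python3 d.py .517 .003 .15 23.3
```

```text
clock: 0.6
tcp_pos: [0.3724, -0.4024, 0.231]
orientation: [-3.076, -0.634, 0.001]
contact_force: [1.3, 0.2, -0.1]
grip_width: 0.0501
gripper_force: 0.0
clock: 1.1
tcp_pos: [0.458, -0.1969, 0.2312]
orientation: [3.077, 0.634, -0.0]
contact_force: [1.2, -0.2, 1.1]
grip_width: 0.0497
gripper_force: 0.0
clock: 1.6
tcp_pos: [0.5207, -0.0437, 0.2312]
orientation: [-3.072, -0.646, -0.001]
contact_force: [-0.4, -0.6, -0.4]
grip_width: 0.0499
gripper_force: 0.0
clk 1.6 pos [ 0.5207 -0.0437  0.2312] yaw 23.7 j7 -1.27 F [-0.4 -0.6 -0.4] grip 0.0499 0.0
 shift cm [ 1.53 -4.41  8.13] turn [-0.002 -0.001  0.008]
```

```bash
python3 -m crank '[[[0.8,-2.2,2.5],[0,0,0.008]],[[0.73,-2.2,2.5],[0,0,0]],[[0,0,3.1],[0,0,0]],[[0,0,0],[0,0,0]],[[0,0,0],[0,0,0]]]'
python3 d.py .517 .003 .086 23.3
python3 - <<'E'
from h import *
p,d=grab("top");q,_=grab("scene")
cv2.imwrite("pics/c2.png",np.hstack([cv2.resize(p[180:310,230:360],(400,400)),cv2.resize(q[165:295,300:430],(400,400))])[:,:,::-1])
E
```

```text
clock: 2.1
tcp_pos: [0.5161, -0.0036, 0.1504]
orientation: [3.079, 0.62, -0.002]
contact_force: [0.3, 0.0, 0.2]
grip_width: 0.0501
gripper_force: 0.0
clk 2.1 pos [ 0.5161 -0.0036  0.1504] yaw 22.8 j7 -1.41 F [0.3 0.  0.2] grip 0.0501 0.0
 shift cm [ 0.35 -0.58  6.43] turn [-0.     0.002 -0.009]
```

View pics/c2.png

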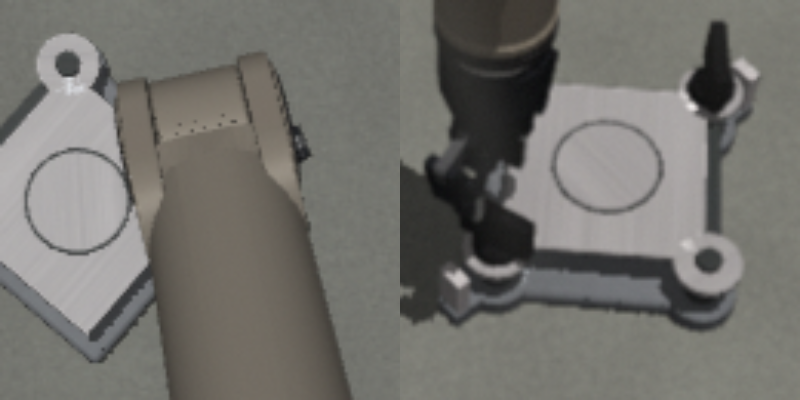

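The scene half shows the gripper above the right knob, with its fingers either side of the bar at about (490,225) in the crop. I'll correct sideways, descend and grip.

```bash
python3 -m crank '[[[0.35,-0.58,1],[0,0,-0.009]],[[0,0,2],[0,0,0]],[[0,0,2],[0,0,0]],[[0,0,1.4],[0,0,0]],[[0,0,0],[0,0,0]]]'
python3 d.py .517 .003 .086 23.3
python3 -m crank '[[[0,0,0],[0,0,0]],[[0,0,0],[0,0,0]],[[0,0,0],[0,0,0]],[[0,0,0],[0,0,0]],[[0,0,0],[0,0,0]]]' 0 40
python3 d.py .517 .003 .086 23.3
```

```text
clock: 2.7
tcp_pos: [0.5164, 0.0042, 0.0848]
orientation: [-3.076, -0.636, 0.004]
contact_force: [0.2, -0.4, 0.7]
grip_width: 0.0498
gripper_force: 0.0
clk 2.7 pos [0.5164 0.0042 0.0848] yaw 23.4 j7 -1.46 F [ 0.2 -0.4  0.7] grip 0.0498 0.0
 shift cm [ 0.01  0.14 -0.12] turn [-0.001  0.003  0.001]
clock: 3.2
tcp_pos: [0.5181, 0.0049, 0.0872]
orientation: [-3.076, -0.636, -0.003]
contact_force: [-1.1, 2.0, 6.1]
grip_width: 0.0137
gripper_force: 41.5
clk 3.2 pos [0.5181 0.0049 0.0872] yaw 23.4 j7 -1.46 F [-1.1  2.   6.1] grip 0.0137 41.5
 shift cm [-0.17  0.13  0.12] turn [-0.    -0.002  0.001]
```

```bash
python3 -m crank '[[[0,0,-0.05],[0,0,0.11]],[[0,0,-0.05],[0,0,0.11]],[[0,0,-0.05],[0,0,0.11]],[[0,0,-0.05],[0,0,0.11]],[[0,0,-0.05],[0,0,0.11]]]'
python3 -m crank '[[[0,0,-0.05],[0,0,0.11]],[[0,0,0],[0,0,0]],[[0,0,0],[0,0,0]]]'
python3 d.py .517 .003 .086 -14.5
python3 -m crank '[[[0,0,0],[0,0,0]],[[0,0,0],[0,0,0]],[[0,0,0],[0,0,0]]]' 5
python3 -m crank '[[[0,0,-2.5],[0,0,0]],[[0,0,-3],[0,0,0]],[[0,0,-2],[0,0,0]],[[0,0,0],[0,0,0]]]'
python3 d.py .493 .2422 .16 144.9
```

```text
clock: 3.7
tcp_pos: [0.5186, 0.0044, 0.0897]
orientation: [-3.133, 0.23, -0.004]
contact_force: [1.9, 0.5, 3.3]
grip_width: 0.0137
gripper_force: 38.8
clock: 4.0
tcp_pos: [0.5187, 0.0043, 0.09]
orientation: [-3.117, 0.391, -0.004]
contact_force: [2.3, 0.5, 3.4]
grip_width: 0.0132
gripper_force: 39.3
clk 4.0 pos [0.5187 0.0043 0.09  ] yaw -14.3 j7 -2.03 F [2.3 0.5 3.4] grip 0.0132 39.3
 shift cm [-0.13  0.17  0.4 ] turn [-0.001 -0.002  0.003]
clock: 4.3
tcp_pos: [0.5167, 0.004, 0.0889]
orientation: [3.116, -0.394, -0.002]
contact_force: [0.5, 0.4, 1.0]
grip_width: 0.0499
gripper_force: 0.0
clock: 4.7
tcp_pos: [0.519, 0.0043, 0.1668]
orientation: [-3.116, 0.395, -0.007]
contact_force: [0.4, 0.3, 0.2]
grip_width: 0.0499
gripper_force: 0.0
clk 4.7 pos [0.519  0.0043 0.1668] yaw -14.4 j7 -2.0 F [0.4 0.3 0.2] grip 0.0499 0.0
 shift cm [ -8.46 -22.39   0.68] turn [-0.002 -0.004  0.361]
```

```bash
python3 -m crank '[[[-1.7,-4.4,0],[0,0,0]],[[-1.7,-4.4,0],[0,0,0]],[[-1.7,-4.4,0],[0,0,0]],[[-1.7,-4.4,0],[0,0,0]],[[-1.7,-4.4,0],[0,0,0]]]'
python3 -m crank '[[[0,0,0],[0,0,-0.145]],[[0,0,0],[0,0,-0.145]],[[0,0,0],[0,0,-0.145]],[[0,0,0],[0,0,-0.145]],[[0,0,0],[0,0,-0.145]]]' >/dev/null
python3 -m crank '[[[0,0,0],[0,0,-0.145]],[[0,0,0],[0,0,-0.145]],[[0,0,0],[0,0,-0.145]],[[0,0,0],[0,0,-0.145]],[[0,0,0],[0,0,-0.145]]]' >/dev/null
python3 -m crank '[[[0,0,0],[0,0,-0.145]],[[0,0,0],[0,0,-0.145]],[[0,0,0],[0,0,-0.145]],[[0,0,0],[0,0,-0.145]],[[0,0,0],[0,0,-0.145]]]' > /dev/null
python3 -m crank '[[[0,0,0],[0,0,-0.145]],[[0,0,0],[0,0,-0.145]],[[0,0,0],[0,0,-0.145]],[[0,0,0],[0,0,-0.145]]]' > /dev/null
python3 d.py .493 .2422 .16 144.9
python3 - <<'E'
from h import *
for n in("scene","top"):
    _,d=grab(n,4);np.save(n+"1.npy",d)
E
```

```text
clock: 5.2
tcp_pos: [0.4889, 0.2397, 0.1632]
orientation: [3.115, -0.395, -0.002]
contact_force: [0.2, 0.0, 0.2]
grip_width: 0.05
gripper_force: 0.0
clk 7.1 pos [0.4894 0.238  0.1631] yaw 143.8 j7 0.01 F [ 0.3 -0.7  0.5] grip 0.0499 0.0
 shift cm [-0.04  0.56  0.31] turn [-0.002 -0.001 -0.02 ]
```

```bash
cat > lev.py <<'E'
from h import *
import sys
C=np.array([.5053,.1226]);X_=np.array([.995,.099]);Y_=np.array([-.099,.995])
def lev(n,d):
    P=pts(n,d).reshape(-1,3)[(d>0).ravel()];r=np.linalg.norm(P[:,:2]-C,axis=1);L=(P[:,:2]-C)
    s,_,_=fit(P[(r>.2)&(r<.38)&(abs(P[:,2])<.02)])
    q=P[(abs(L@X_)+abs(L@Y_)<.105)];q=q[abs(q[:,2]-.065)<.015]
    sp,k,e=fit(q);g=sp-s;f=lambda p:1e3*(g@[*p,1])
    pv=f(C+.12*X_);print(n,"n",k,"std",round(e*1e3,2),"pivot h %.2f left %.2f right %.2f (rel pivot, mm)"%(pv,f(C+.12*Y_)-pv,f(C-.12*Y_)-pv),"tilt mrad x %.1f y %.1f"%(1e3*g[:2]@X_,1e3*g[:2]@Y_))
if __name__=="__main__":
  for n in("top","scene"):
    d=np.load(sys.argv[1].replace("N",n)) if len(sys.argv)>1 else grab(n,5)[1]
    lev(n,d)
E
python3 lev.py N0.npy; python3 lev.py N1.npy
python3 -m crank '[[[0,0.56,1],[0,0,-0.02]],[[0,0,0],[0,0,0]],[[0,0,0],[0,0,0]]]'
python3 d.py .493 .2422 .09 144.9
```

```text
top n 2762 std 1.91 pivot h 64.18 left 5.37 right -2.90 (rel pivot, mm) tilt mrad x -10.3 y 34.5
scene n 2660 std 1.74 pivot h 64.10 left 5.39 right -2.77 (rel pivot, mm) tilt mrad x -10.9 y 34.0
top n 3071 std 1.28 pivot h 64.21 left 5.07 right 0.16 (rel pivot, mm) tilt mrad x -21.8 y 20.5
scene n 2787 std 1.05 pivot h 64.19 left 5.16 right 0.15 (rel pivot, mm) tilt mrad x -22.1 y 20.8
clock: 7.8
tcp_pos: [0.4931, 0.2431, 0.1537]
orientation: [-0.956, -2.992, 0.001]
contact_force: [-0.5, -0.7, 0.5]
grip_width: 0.0502
gripper_force: 0.0
clk 7.8 pos [0.4931 0.2431 0.1537] yaw 144.6 j7 0.01 F [-0.5 -0.7  0.5] grip 0.0502 0.0
 shift cm [-0.05 -0.08  6.37] turn [-0.001 -0.001 -0.006]
```

```bash
python3 -m crank '[[[0,-0.05,2],[0,0,-0.006]],[[0,0,2],[0,0,0]],[[0,0,2],[0,0,0]],[[0,0,0],[0,0,0]],[[0,0,0],[0,0,0]]]'
python3 -m crank '[[[0,0,0],[0,0,0]],[[0,0,0],[0,0,0]],[[0,0,0],[0,0,0]],[[0,0,0],[0,0,0]],[[0,0,0],[0,0,0]]]' 0 40
python3 d.py .493 .2422 .09 144.9
python3 -m crank '[[[0,0,0.05],[0,0,-0.12]],[[0,0,0.05],[0,0,-0.12]],[[0,0,0.05],[0,0,-0.12]],[[0,0,0.05],[0,0,-0.12]],[[0,0,0.05],[0,0,-0.12]]]'
python3 -m crank '[[[0,0,0.05],[0,0,-0.12]],[[0,0,0.05],[0,0,-0.12]],[[0,0,0.05],[0,0,-0.12]],[[0,0,0.05],[0,0,-0.12]],[[0,0,0.05],[0,0,-0.12]]]'
python3 -m crank '[[[0,0,0],[0,0,0]],[[0,0,0],[0,0,0]],[[0,0,0],[0,0,0]]]'
python3 d.py .493 .2422 .09 144.9
python3 lev.py
```

```text
clock: 8.3
tcp_pos: [0.493, 0.2428, 0.0945]
orientation: [-0.947, -2.995, 0.0]
contact_force: [-0.2, -0.4, 1.1]
grip_width: 0.0499
gripper_force: 0.0
clock: 8.8
tcp_pos: [0.4937, 0.2429, 0.0952]
orientation: [0.947, 2.994, 0.001]
contact_force: [-0.4, 0.0, 6.1]
grip_width: 0.0134
gripper_force: 42.5
clk 8.8 pos [0.4937 0.2429 0.0952] yaw 144.9 j7 -0.05 F [-0.4  0.   6.1] grip 0.0134 42.5
 shift cm [ 0.01 -0.1   0.52] turn [ 0.001  0.001 -0.   ]
clock: 9.3
tcp_pos: [0.4934, 0.2441, 0.0928]
orientation: [0.012, 3.14, 0.004]
contact_force: [-2.0, 1.4, 4.1]
grip_width: 0.0129
gripper_force: 42.3
clock: 9.8
tcp_pos: [0.4926, 0.245, 0.0903]
orientation: [-0.918, 3.003, 0.005]
contact_force: [-3.8, 3.4, 3.9]
grip_width: 0.0132
gripper_force: 42.3
clock: 10.1
tcp_pos: [0.4925, 0.245, 0.0902]
orientation: [-0.912, 3.005, 0.005]
contact_force: [-3.2, 3.9, 4.2]
grip_width: 0.0135
gripper_force: 42.4
clk 10.1 pos [0.4925 0.245  0.0902] yaw -146.2 j7 0.98 F [-3.2  3.9  4.2] grip 0.0135 42.4
 shift cm [ 0.11 -0.26  0.02] turn [0.004 0.    1.202]
top n 1993 std 1.17 pivot h 63.77 left 1.09 right 0.44 (rel pivot, mm) tilt mrad x -6.4 y 2.7
scene n 2715 std 0.95 pivot h 64.26 left -0.02 right 0.16 (rel pivot, mm) tilt mrad x -0.6 y -0.8
```

```bash
python3 -m crank '[[[0,0,0],[0,0,0]],[[0,0,0],[0,0,0]],[[0,0,-2],[0,0,0]],[[0,0,-4],[0,0,0]],[[0,0,-4],[0,0,0]]]' 5
python3 d.py .517 -.15 .20 -15.7
```

```text
clock: 11.1
tcp_pos: [0.4928, 0.2415, 0.1897]
orientation: [0.908, -3.005, 0.001]
contact_force: [1.6, -1.2, -0.4]
grip_width: 0.0502
gripper_force: 0.0
clk 11.1 pos [0.4928 0.2415 0.1897] yaw -146.4 j7 1.09 F [ 1.6 -1.2 -0.4] grip 0.0502 0.0
 shift cm [ 19.65 -33.95  -0.99] turn [-0.001 -0.002  0.861]
```

```bash
python3 -m crank '[[[2.2,-3.8,-0.3],[0,0,0]],[[2.2,-3.8,-0.3],[0,0,0]],[[2.2,-3.8,-0.3],[0,0,0]],[[2.2,-3.8,0],[0,0,0]],[[2.2,-3.8,0],[0,0,0]]]'
python3 -m crank '[[[2.2,-3.8,0],[0,0,0]],[[2.2,-3.8,0],[0,0,0]],[[2.2,-3.8,0],[0,0,0]],[[2,-3.5,0],[0,0,0]],[[0,0,0],[0,0,0]]]'
python3 lev.py
python3 d.py .517 -.15 .20 -15.7
python3 - <<'E'
from h import *
p,d=grab("top");q,e=grab("scene");np.save("top2.npy",d);np.save("scene2.npy",e)
P=pts("top",d).reshape(-1,3);Q=pts("scene",e).reshape(-1,3)
for n,A in(("top",P),("scene",Q)):
    for nm,c,z in(("small",(.54,-.4),.13),("big",(.57,-.53),.165),("yel",(.405,-.415),.13),("jar",(.45,-.264),.08),("mug",(.603,-.296),.075)):
        s=A[(np.linalg.norm(A[:,:2]-c,axis=1)<.06)&(A[:,2]>z)&(A[:,2]<.19)]
        if len(s)>5:
            (cx,cy),r=cv2.minEnclosingCircle((s[:,:2]*1e3).astype(np.float32));print(n,nm,len(s),s[:,:2].mean(0).round(4),"circ",round(cx,1),round(cy,1),round(r,1),"top",np.median(s[:,2]).round(4))
cv2.imwrite("pics/c3.png",np.hstack([cv2.resize(p[180:310,180:310],(400,400)),cv2.resize(q[165:295,300:430],(400,400))])[:,:,::-1])
E
```

```text
clock: 11.6
tcp_pos: [0.5066, 0.0208, 0.1983]
orientation: [0.907, -3.007, 0.002]
contact_force: [0.6, -0.3, 0.1]
grip_width: 0.0499
gripper_force: 0.0
clock: 12.1
tcp_pos: [0.5171, -0.1561, 0.1971]
orientation: [0.891, -3.01, 0.002]
contact_force: [-0.1, 0.3, -0.6]
grip_width: 0.0497
gripper_force: 0.0
top n 3048 std 1.16 pivot h 64.25 left 0.02 right 0.20 (rel pivot, mm) tilt mrad x -0.9 y -0.8
scene n 2699 std 0.96 pivot h 64.22 left 0.12 right 0.12 (rel pivot, mm) tilt mrad x -1.0 y 0.0
clk 12.6 pos [ 0.5178 -0.1475  0.1984] yaw -146.3 j7 1.82 F [-0.2  0.4  0.2] grip 0.0502 0.0
 shift cm [ 0.21 -0.17 -0.16] turn [-0.     0.     0.863]
top small 438 [ 0.5392 -0.4034] circ 539.8 -404.9 30.6 top 0.1374
top big 797 [ 0.5684 -0.5389] circ 569.9 -542.7 39.8 top 0.1783
top yel 444 [ 0.4043 -0.4237] circ 404.2 -425.5 30.4 top 0.1378
top mug 77 [ 0.6101 -0.3056] circ 600.8 -290.1 36.7 top 0.0836
scene small 636 [ 0.5436 -0.4062] circ 540.3 -405.8 30.8 top 0.1383
scene big 1382 [ 0.5753 -0.5426] circ 570.7 -543.7 39.4 top 0.1789
scene yel 540 [ 0.4091 -0.4266] circ 405.4 -426.5 30.7 top 0.1382
scene jar 508 [ 0.4505 -0.2717] circ 448.8 -270.6 32.8 top 0.0843
scene mug 277 [ 0.6004 -0.2846] circ 599.4 -281.2 41.2 top 0.0832
```

View pics/c3.png

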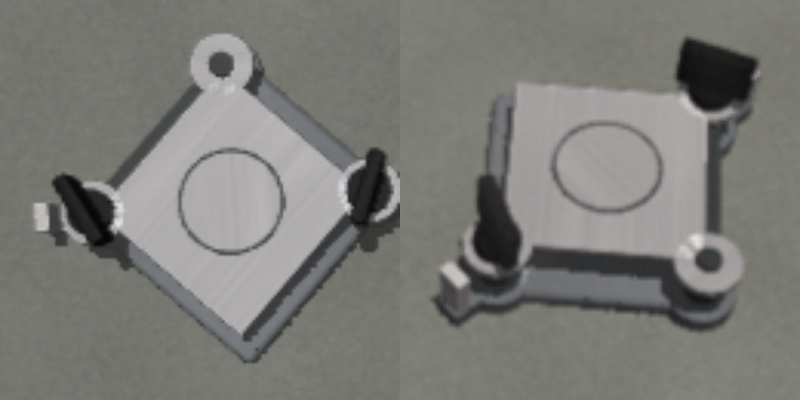

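The pan is level within about 0.15 mm at both corners, which both cameras confirm. The crop shows the ring centred at top (255.4,245.3) and scene (367.3,219.3). Next I'll turn the tool for the grinder grasp, closing across the line clear of its neighbours.

```bash
python3 -m crank '[[[0,0,0],[0,0,0.147]],[[0,0,0],[0,0,0.147]],[[0,0,0],[0,0,0.147]],[[0,0,0],[0,0,0.147]],[[0,0,0],[0,0,0.147]]]' 8.5 >/dev/null
python3 -m crank '[[[0,0,0],[0,0,0.147]],[[0,0,0],[0,0,0.147]],[[0,0,0],[0,0,0.147]],[[0,0,0],[0,0,0.147]],[[0,0,0],[0,0,0.147]]]' >/dev/null
python3 -m crank '[[[0,0,0],[0,0,0.147]],[[0,0,0],[0,0,0.147]],[[0,0,0],[0,0,0.147]],[[0,0,0],[0,0,0.147]],[[0,0,0],[0,0,0.147]]]' >/dev/null
python3 -m crank '[[[0,0,0],[0,0,0.147]],[[0,0,0],[0,0,0.147]],[[0,0,0],[0,0,0.147]],[[0,0,0],[0,0,0]]]' 
python3 d.py .540 -.4053 .18 62
python3 - <<'E'
from h import *
for n,c0 in(("top",(255.4,245.3)),("scene",(367.3,219.3))):
    p,d=grab(n);g=cv2.GaussianBlur(cv2.cvtColor(p,7),(0,0),.7);m=optics.camera_model(n);f=240/np.tan(np.radians(m["vertical_fov"])/2)
    bh=cv2.morphologyEx(g,cv2.MORPH_BLACKHAT,np.ones((7,7)))
    v,u=np.nonzero(bh>12)
    r=np.stack([(u-m["cx"])/f,(v-m["cy"])/f,np.ones(len(u))],1)@m["R"];o=-m["R"].T@m["t"]
    X=(o+r*((.064-o[2])/r[:,2])[:,None])[:,:2];c=np.array([.5045,.1235])
    for _ in range(6):
        w=X[abs(np.linalg.norm(X-c,axis=1)-.046)<.006]
        A=np.c_[2*w,np.ones(len(w))];s=np.linalg.lstsq(A,(w**2).sum(1),rcond=None)[0];c=s[:2]
    print(n,len(w),c.round(4),"R",np.sqrt(s[2]+c@c).round(4))
E
```

```text
clock: 14.6
tcp_pos: [0.5178, -0.1479, 0.1984]
orientation: [2.693, 1.618, -0.0]
contact_force: [-0.2, 0.4, -0.1]
grip_width: 0.0851
gripper_force: 0.0
clk 14.6 pos [ 0.5178 -0.1479  0.1984] yaw 62.0 j7 -0.54 F [-0.2  0.4 -0.1] grip 0.0851 0.0
 shift cm [-21.68  14.04   1.85] turn [0. 0. 0.]
top 325 [0.5033 0.1251] R 0.0446
scene 285 [0.5028 0.124 ] R 0.0447
```

```bash
python3 -m crank '[[[-3.6,2.3,0],[0,0,0]],[[-3.6,2.3,0],[0,0,0]],[[-3.6,2.3,0],[0,0,0]],[[-3.6,2.3,0],[0,0,0]],[[-3.6,2.3,0],[0,0,0]]]' >/dev/null
python3 -m crank '[[[-3.6,2.4,0],[0,0,0]],[[0,0,0],[0,0,0]],[[0,0,0],[0,0,0]]]'
python3 d.py .540 -.4053 .075 62
python3 - <<'E'
from h import *
p,d=grab("top");q,_=grab("scene")
cv2.imwrite("pics/c4.png",np.hstack([cv2.resize(p[170:310,390:550],(400,350)),cv2.resize(q[240:420,90:290],(400,360))[:350]])[:,:,::-1])
E
```

```text
clock: 15.5
tcp_pos: [0.5387, -0.4052, 0.1976]
orientation: [-2.691, -1.619, -0.0]
contact_force: [0.7, 0.1, -0.2]
grip_width: 0.0849
gripper_force: 0.0
clk 15.5 pos [ 0.5387 -0.4052  0.1976] yaw 62.0 j7 -0.15 F [ 0.7  0.1 -0.2] grip 0.0849 0.0
 shift cm [ 0.05  0.13 12.26] turn [-0.001 -0.001  0.001]
```

View pics/c4.png

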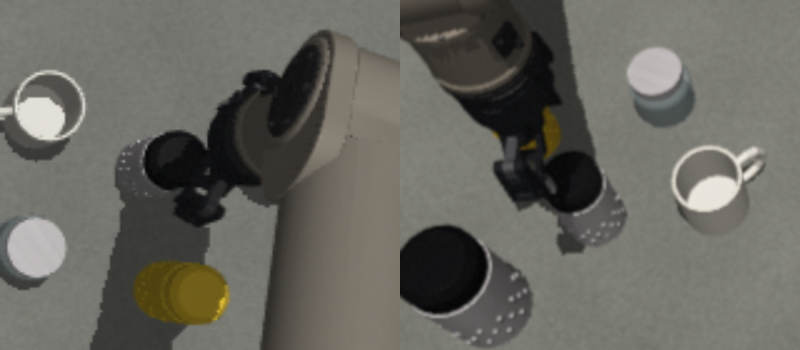

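The fingers hover above the small grinder, with parallax from height. Its neighbours are clear of the finger line. Descending in steps.

```bash
python3 -m crank '[[[0.05,0.1,3],[0,0,0]],[[0,0,3],[0,0,0]],[[0,0,1],[0,0,0]],[[0,0,0],[0,0,0]]]'
python3 d.py .540 -.4053 .075 62
python3 -m crank '[[[0,0,2],[0,0,0]],[[0,0,2],[0,0,0]],[[0,0,1.2],[0,0,0]],[[0,0,0],[0,0,0]],[[0,0,0],[0,0,0]]]'
python3 d.py .540 -.4053 .075 62
```

```text
clock: 16.0
tcp_pos: [0.5398, -0.4024, 0.127]
orientation: [-2.688, -1.621, 0.002]
contact_force: [-0.9, -0.4, -0.5]
grip_width: 0.0851
gripper_force: 0.0
clk 16.0 pos [ 0.5398 -0.4024  0.127 ] yaw 62.2 j7 -0.18 F [-0.9 -0.4 -0.5] grip 0.0851 0.0
 shift cm [-0.25  0.17  5.2 ] turn [-0.003 -0.001  0.003]
clock: 16.5
tcp_pos: [0.5411, -0.4043, 0.0775]
orientation: [2.691, 1.619, 0.001]
contact_force: [0.4, 0.0, -0.7]
grip_width: 0.0852
gripper_force: 0.0
clk 16.5 pos [ 0.5411 -0.4043  0.0775] yaw 62.1 j7 -0.21 F [ 0.4  0.  -0.7] grip 0.0852 0.0
 shift cm [-0.14 -0.05  0.25] turn [ 0.001 -0.     0.001]
```

```bash
python3 -m crank '[[[-0.1,0,0.2],[0,0,0]],[[0,0,0],[0,0,0]],[[0,0,0],[0,0,0]],[[0,0,0],[0,0,0]],[[0,0,0],[0,0,0]]]' 5 60
python3 -m crank '[[[0,0,0],[0,0,0]],[[0,0,-1],[0,0,0]],[[0,0,-3],[0,0,0]],[[0,0,-3],[0,0,0]],[[0,0,0],[0,0,0]]]'
python3 d.py .5033 .1243 .25 62
```

```text
clock: 17.0
tcp_pos: [0.5404, -0.4056, 0.0758]
orientation: [2.691, 1.618, 0.001]
contact_force: [-1.4, 1.1, 4.3]
grip_width: 0.0623
gripper_force: 65.7
clock: 17.5
tcp_pos: [0.5423, -0.4063, 0.149]
orientation: [2.687, 1.615, 0.005]
contact_force: [1.4, -0.6, -4.6]
grip_width: 0.0626
gripper_force: 68.3
clk 17.5 pos [ 0.5423 -0.4063  0.149 ] yaw 62.0 j7 -0.17 F [ 1.4 -0.6 -4.6] grip 0.0626 68.3
 shift cm [ 45.03 -28.26 -10.34] turn [0.008 0.001 0.   ]
```

```bash
python3 -m crank '[[[0,0,-3.5],[0,0,0]],[[0,0,-3.7],[0,0,0]],[[1.5,-1,-1],[0,0,0]],[[3,-1.9,0],[0,0,0]],[[3.7,-2.3,0],[0,0,0]]]' 
python3 -m crank '[[[3.7,-2.3,0],[0,0,0]],[[3.7,-2.3,0],[0,0,0]],[[3.7,-2.3,0],[0,0,0]],[[3.7,-2.3,0],[0,0,0]],[[3.7,-2.3,0],[0,0,0]]]' >/dev/null
python3 -m crank '[[[3.7,-2.3,0],[0,0,0]],[[3.7,-2.3,0],[0,0,0]],[[3.7,-2.3,0],[0,0,0]],[[3,-1.9,0],[0,0,0]],[[1.5,-1,0],[0,0,0]]]'
python3 -m crank '[[[0,0,0],[0,0,0]],[[0,0,0],[0,0,0]]]' >/dev/null
python3 d.py .5033 .1243 .17 62
python3 lev.py
```

```text
clock: 18.0
tcp_pos: [0.531, -0.3083, 0.2249]
orientation: [-2.694, -1.614, 0.002]
contact_force: [1.0, 0.8, -7.5]
grip_width: 0.0622
gripper_force: 69.4
clock: 19.0
tcp_pos: [0.5019, 0.0971, 0.2253]
orientation: [-2.686, -1.625, 0.001]
contact_force: [0.4, -0.2, -5.1]
grip_width: 0.0622
gripper_force: 69.3
clk 19.2 pos [0.5029 0.0928 0.2251] yaw 62.1 j7 -1.0 F [-0.6 -0.5 -6.4] grip 0.0615 69.3
 shift cm [ 2.82 -1.43  5.51] turn [-0.001  0.002  0.002]
top n 345 std 1.1 pivot h 63.67 left 0.04 right 0.67 (rel pivot, mm) tilt mrad x -3.0 y -2.6
scene n 2271 std 0.95 pivot h 64.25 left 0.11 right 0.15 (rel pivot, mm) tilt mrad x -1.1 y -0.2
```

```bash
python3 -m crank '[[[1.4,-0.7,1],[0,0,0]],[[1.4,-0.7,2],[0,0,0]],[[0,0,2.5],[0,0,0]],[[0,0,0],[0,0,0]],[[0,0,0],[0,0,0]]]' 
python3 d.py .5033 .1243 .143 62
python3 - <<'E'
from h import *
q,e=grab("scene");P=pts("scene",e).reshape(-1,3)
s=P[(np.linalg.norm(P[:,:2]-(.5033,.1243),axis=1)<.05)&(P[:,2]>.068)&(P[:,2]<.2)]
print(len(s),s[:,2].min() if len(s) else 0)
cv2.imwrite("pics/c5.png",cv2.resize(q[130:290,290:440],(600,600),interpolation=2)[:,:,::-1])
E
```

```text
clock: 20.2
tcp_pos: [0.5049, 0.1238, 0.1714]
orientation: [-2.692, -1.618, 0.001]
contact_force: [0.7, -0.4, -5.7]
grip_width: 0.0626
gripper_force: 69.4
clk 20.2 pos [0.5049 0.1238 0.1714] yaw 62.0 j7 -1.12 F [ 0.7 -0.4 -5.7] grip 0.0626 69.4
 shift cm [-0.03 -0.16  2.84] turn [-0.001  0.001  0.   ]
607 0.06823666574445106
```

View pics/c5.png

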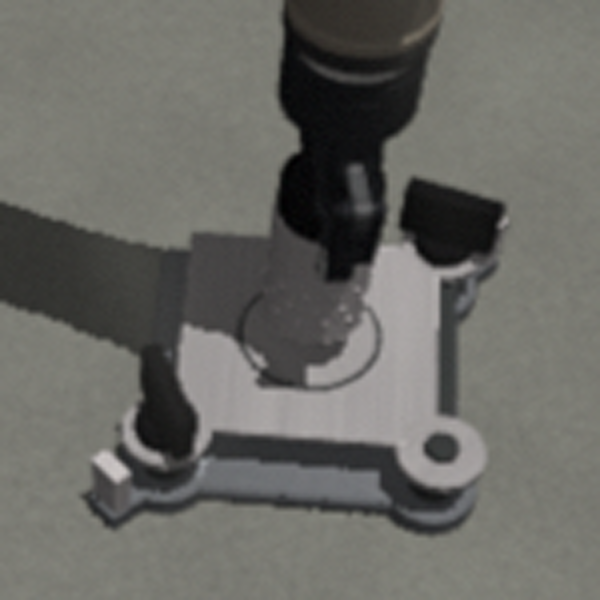

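The grinder hangs upright about 3 cm above the ring, its foot at (305,345) in the crop against the ring centre at (312,338). I'm lowering it gently.

```bash
python3 -m crank '[[[0,-0.15,1.2],[0,0,0]],[[0,0,1.2],[0,0,0]],[[0,0,0.3],[0,0,0]],[[0,0,0],[0,0,0]],[[0,0,0],[0,0,0]]]' 
python3 d.py .5033 .1243 .14 62
python3 -m crank '[[[0,0,0.15],[0,0,0]],[[0,0,0],[0,0,0]],[[0,0,0],[0,0,0]]]'
python3 d.py .5033 .1243 .14 62
```

```text
clock: 20.75
tcp_pos: [0.5037, 0.1249, 0.1444]
orientation: [-2.692, -1.619, -0.0]
contact_force: [-0.2, -0.8, -5.8]
grip_width: 0.0622
gripper_force: 69.4
clk 20.75 pos [0.5037 0.1249 0.1444] yaw 62.0 j7 -1.16 F [-0.2 -0.8 -5.8] grip 0.0622 69.4
 shift cm [-0.07 -0.01  0.44] turn [ 0.    -0.     0.001]
clock: 21.05
tcp_pos: [0.5037, 0.1248, 0.143]
orientation: [2.692, 1.619, 0.0]
contact_force: [0.5, -0.1, -6.1]
grip_width: 0.062
gripper_force: 69.4
clk 21.05 pos [0.5037 0.1248 0.143 ] yaw 62.0 j7 -1.16 F [ 0.5 -0.1 -6.1] grip 0.062 69.4
 shift cm [-0.07 -0.01  0.3 ] turn [ 0.    -0.     0.001]
```

```bash
python3 -m crank '[[[0,0,0.12],[0,0,0]],[[0,0,0],[0,0,0]],[[0,0,0],[0,0,0]]]' | grep -E 'tcp|contact'
python3 -m crank '[[[0,0,0.08],[0,0,0]],[[0,0,0],[0,0,0]],[[0,0,0],[0,0,0]]]' | grep -E 'tcp|contact'
python3 -m crank '[[[0,0,0.08],[0,0,0]],[[0,0,0],[0,0,0]],[[0,0,0],[0,0,0]]]' | grep -E 'tcp|contact'
```

```text
tcp_pos: [0.5036, 0.1247, 0.1416]
contact_force: [-0.1, 0.3, -5.3]
tcp_pos: [0.5036, 0.1248, 0.1408]
contact_force: [0.5, 0.1, -6.5]
tcp_pos: [0.5036, 0.1248, 0.14]
contact_force: [-0.9, 0.6, -4.6]
```

```bash
python3 -m crank '[[[0,0,0.06],[0,0,0]],[[0,0,0],[0,0,0]],[[0,0,0],[0,0,0]]]' | grep -E 'tcp|contact'
python3 -m crank '[[[0,0,0.05],[0,0,0]],[[0,0,0],[0,0,0]],[[0,0,0],[0,0,0]]]' | grep -E 'tcp|contact'
```

```text
tcp_pos: [0.5037, 0.125, 0.1398]
contact_force: [-2.0, -0.4, -0.1]
tcp_pos: [0.5038, 0.1251, 0.1397]
contact_force: [-3.5, -0.3, 5.5]
```

```bash
python3 -m crank '[[[0,0,-0.06],[0,0,0]],[[0,0,0],[0,0,0]]]' | grep contact
python3 -m crank '[[[0,0,0],[0,0,0]],[[0,0,0],[0,0,0]],[[0,0,0],[0,0,0]],[[0,0,0],[0,0,0]],[[0,0,0],[0,0,0]]]' 8.5
python3 -m crank '[[[0,0,-1],[0,0,0]],[[0,0,-3],[0,0,0]],[[0,0,-4],[0,0,0]],[[0,0,-4],[0,0,0]],[[0,0,0],[0,0,0]]]'
python3 d.py .45 -.15 .26 62
```

```text
contact_force: [-2.8, -0.6, 1.8]
clock: 23.25
tcp_pos: [0.5037, 0.1248, 0.1395]
orientation: [2.692, 1.619, 0.0]
contact_force: [-0.1, 0.5, -0.0]
grip_width: 0.0852
gripper_force: 0.0
clock: 23.75
tcp_pos: [0.5065, 0.1266, 0.2657]
orientation: [2.689, 1.618, 0.015]
contact_force: [0.3, -0.4, 0.4]
grip_width: 0.0851
gripper_force: 0.0
clk 23.75 pos [0.5065 0.1266 0.2657] yaw 62.1 j7 -1.04 F [ 0.3 -0.4  0.4] grip 0.0851 0.0
 shift cm [-27.08   7.96   0.45] turn [ 0.008 -0.007  0.001]
```

```bash
python3 -m crank '[[[-4.2,1.2,0],[0,0,0]],[[-4.2,1.2,0],[0,0,0]],[[-4.2,1.2,0],[0,0,0]],[[-4.2,1.2,0],[0,0,0]],[[-4.2,1.2,0],[0,0,0]]]' >/dev/null
python3 -m crank '[[[-4.2,1.2,0],[0,0,0]],[[0,0,0],[0,0,0]],[[0,0,0],[0,0,0]],[[0,0,0],[0,0,0]],[[0,0,0],[0,0,0]]]'
python3 - <<'E'
from lev import *
ims=[]
for n in("top","scene"):
    p,d=grab(n,5);ims.append(p);
    P=pts(n,d).reshape(-1,3);P=P[(np.linalg.norm(P[:,:2]-C,axis=1)<.07)]
    s=P[(P[:,2]>.19)];(cx,cy),r=cv2.minEnclosingCircle((s[:,:2]*1e3).astype(np.float32));print(n,"cap",len(s),cx,cy,r,np.median(s[:,2]))
    d2=d.copy();lev(n,d2)
cv2.imwrite("pics/c6.png",np.hstack([cv2.resize(ims[0][170:310,180:320],(400,400)),cv2.resize(ims[1][140:290,290:440],(400,400))])[:,:,::-1])
E
```

```text
clock: 24.75
tcp_pos: [0.4494, -0.13, 0.2596]
orientation: [-2.69, -1.623, -0.001]
contact_force: [-0.7, -0.2, 0.7]
grip_width: 0.0848
gripper_force: 0.0
top cap 574 504.3844909667969 122.27874755859375 69.06684112548828 0.20241851987043685
top n 2382 std 1.13 pivot h 64.16 left -0.22 right 0.19 (rel pivot, mm) tilt mrad x 0.1 y -1.7
scene cap 463 487.539306640625 117.60640716552734 58.558841705322266 0.20258659396571418
scene n 1966 std 0.92 pivot h 64.21 left -0.06 right 0.05 (rel pivot, mm) tilt mrad x 0.0 y -0.5
```

View pics/c6.png

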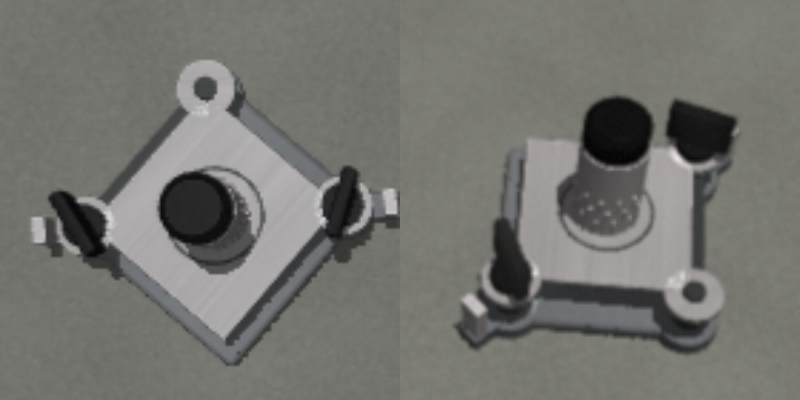

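Run:
```python
from lev import *
for n in("top","scene"):
    p,d=grab(n,3)
    P=pts(n,d).reshape(-1,3);P=P[(np.linalg.norm(P[:,:2]-(.5033,.1243),axis=1)<.042)]
    for a,b in((.195,.21),(.185,.21)):
        s=P[(P[:,2]>a)&(P[:,2]<b)]
        (cx,cy),r=cv2.minEnclosingCircle((s[:,:2]*1e3).astype(np.float32));print(n,len(s),cx,cy,r,s.mean(0))
    B=P[(P[:,2]>.075)&(P[:,2]<.165)]
    for lo in(.075,.105,.135):
        w=B[(B[:,2]>lo)&(B[:,2]<lo+.03)]
        if len(w)>20:
            A=np.c_[2*w[:,:2],np.ones(len(w))];y=(w[:,:2]**2).sum(1);R=.032
            from scipy.optimize import least_squares
            q=least_squares(lambda c:np.linalg.norm(w[:,:2]-c,axis=1)-R,[.5033,.1243],loss="soft_l1",f_scale=.001).x;print(n,"body",lo,len(w),q.round(4))
```

```text
top 493 502.6886901855469 124.7529525756836 30.008081436157227 [0.5023262  0.12400142 0.20146392]
top 512 502.6937255859375 124.92018127441406 30.334203720092773 [0.50198738 0.12341067 0.20109219]
top body 0.075 32 [0.5029 0.1249]
top body 0.105 39 [0.5028 0.1251]
top body 0.135 36 [0.5028 0.1251]
scene 411 504.4065856933594 123.20084381103516 29.973529815673828 [0.507373   0.12016406 0.20157437]
scene 482 504.5748291015625 123.00215911865234 30.138553619384766 [0.50927887 0.11828251 0.19988223]
scene body 0.075 171 [0.5032 0.1243]
scene body 0.105 190 [0.5031 0.1243]
scene body 0.135 194 [0.503  0.1244]
```

The grinder stands upright at (0.503, 0.1245), within 1 mm of the ring centre as measured in each camera. The pan is level within about 0.2 mm and nothing else was touched. Handing in.

```bash
python3 -c "
from bench import r
print(r.hand_in())"
```

```text
the job is handed in; nothing more can be done
None
```

The job is handed in: the pan measured level to about 0.2 mm at both knob corners, and the small black-capped grinder stands upright within about 1 mm of the ring's centre. The arm is clear and the clock was near 25 s of the 72 s allowed. No verdict came back.

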